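Flip the stock tags to match the bins

ROBOT

A 7-joint arm with a two-finger parallel gripper is mounted at the origin on a cart in front of the work surface, level with it; the furniture and walls round the work are solid. World frame = base frame: x ahead of the robot, y to its left, z up, the work surface at z = 0. Lengths are in m, angles in rad, forces in N, time in s.
With the tool pointing down it reaches from about 0.4 to 0.875 m from the base axis. Payload 19.3 kg.
Tool frame: the origin (TCP) lies at the very end of the fingers, on their centre line; the grasp point (between the pads) lies 19 mm behind it; z points along the fingers, y is the line along which they close (so a half turn about z gives the same grasp; the last joint's range is limited). The gripper opens to 85 mm and grips with 20 to 120 N. Pads are 22 mm wide; open, the fingers measure 114 mm over their backs; the gripper's body (76 mm by 85 mm) begins 54 mm behind the grasp point. The pads swing forward as they close: fully open they stand 13 mm farther back than shut.
Start: joints at [-1.198, 0.521, -0.036, 1.599, 0.021, 1.021, -0.113], TCP at [0.268, 0.565, 0.231] pointing down, gripper open.
Joint ranges: [-2.91, 2.91], [-0.3, 2.13], [-1.5, 1.42], [0.17, 2.43], [-1.26, 4.41], [0.16, 1.93], [-2.52, 2.52]. Speed limits (rad/s): [1.89, 1.89, 2.39, 2.39, 3.01, 3.01, 3.01].

INTERFACE

Orientations are given as [roll, pitch, yaw] about the fixed x, y, z axes, in that order (R = Rz(yaw) Ry(pitch) Rx(roll)).
In Python, from workcell import bot gives the robot as it stands.
- The arm moves only by the tool carry_out, never from a script. Its argument "rows" is a list that holds one entry, the list of rows, each a list of 4 numbers: the shift along the tool's x, y, z in m, then the turn about the tool's z in degrees. In form: [[[x, y, z, twist], ...]]. A call has 1 to 12 rows; each row is the pose to reach, as a shift and turn from the pose commanded when the call began, along the tool's axes at that moment; what a row does not reach only later rows make up. A row lasts 1/12 s, in which the tool goes at most 41.7 mm and 7.16 degrees, less where a joint would pass 70% of its speed; a pose out of reach is approached as far as the arm can. A call with a gripper value outside its range is refused whole. "grip" is the finger opening in m, from 0 to 0.0854, set as the call begins (left out, the last holds). The fingers move at their own pace and stop on an object; "grip_force" is the grip in N (left out, the last holds). Time passes only in rows, so rows that repeat a pose let the fingers close. It gives the time, the measured TCP pose, the force, the opening and the grip force at its end, in the units of the state.
- bot.observe(): the state, without advancing time (a new reading comes with each control period).
- bot.grab_frame(name): name is "scene" or "top" or "wrist"; returns a dict with "pixels" (420x560x3 uint8, red, green, blue), "K" (3x3 intrinsics, pixels), "pose" (4x4, takes a point from camera to world coordinates). Camera axes: x right, y down, z forward; pixel columns grow to the right and rows downward; lengths in m; the calibration is good to about 2 mm. A picture is of the moment at which its call begins. There is no depth.
- bot.job_done(): hands the job in; it is judged then, once.
Trained networks look in a picture, given as the dict that the camera call returned (one of the last four; its "shot" number tells which), for a name from the list of things; names that differ only in an ending like _2 or _b are one class to them, and where a whole thing is asked for, a point or a joint stands for the part that bears it (a point fixed in the world has none). Each returns a list of dicts, best first, with "conf" (0 to 1); they miss things now and then, are a little off and sometimes report something else, mostly with a low value. They report only what shows in the picture. A call takes as long as a camera call.
- bot.look_for(picture, label): "position" ([column, row] in pixels, amid what is visible of it).
- bot.regions_of(picture, label): "region" (420x560 bool, what is visible of it) and "position" ([column, row] in pixels, amid what is visible of it).
- bot.spot_point(picture, label): "position" ([column, row] in pixels: a listed point, or the origin of a listed thing).
The state is a dict: "clock": time; "qpos": joint angles; "qd": joint speeds; "joint_efforts": joint torques, N m; "position": TCP position; "tool_rot": TCP orientation; "force": force on the tool from outside, world axes, zero at the start; "moment": the same for the moment, N m; "grip_width": finger opening in m; "finger_force": force on a finger pad.
Only numpy, scipy, OpenCV 4.12 (cv2) and the standard library are available. Lean on these libraries where they do the work, as an engineer would, in place of code of your own. Each camera call takes 0.05 s, during which the arm holds its last target. There are 200 camera calls.

TASK

Set the flip tags on top of the bin rack so that each one tells the state of the bin below it: green face turned up over every bin heaped full of bolts, red face turned up over the bin that is nearly empty. Flip a wrong tag over onto its other stop by gently pushing its free edge with a fingertip; do not pinch the tags, and leave the bins and the things on the table where they stand.

Things in the scene. Friction and masses are not known exactly. Their poses are not given: they have to be found in the camera images.
- rack: grey sheet-metal bin rack fixed to the table, 126 (x) x 324 (y) x 105 mm high; origin at the centre of its underside, x to its back, y to its left. A flat beam, top 105 mm above the table, bridges its front half (x -63 to -1 mm). Three bays along y, 110 mm apart: each has a bin on the base plate (6 mm thick) and a flip tag on the beam over it, at the same y.
- tagpost_1: steel bracket, 56 x 32 mm, fixed on the rack's beam over one bay (any of the three; x = -35 mm in the rack), carrying a flip tag. Origin at the centre of its underside, on the beam's top; axes parallel to the rack's. The tag's hinge pin runs along the bracket's x axis, 14 mm above its origin; the bracket's ears and rubber stops are at most 20 mm high.
- tag_1 (a joint): angle of the leaf (30 g) on tagpost_1, rad. 0: upright. Negative: leaning to +y (left), red face (its -y face) turned up; positive: leaning to -y (right), green face (its +y face) turned up. Swings freely between sprung stops at -0.70 and +0.70 (40 degrees from upright). Pushed just past upright it drops by itself onto the other stop; the stops give way a little (0.5 Nm/rad).
- tag_1_edge (a point): middle of the free edge of that leaf, a stiff plastic plate 40 mm wide along the hinge, 4 mm thick, reaching 40 mm out from the pin. On a stop the edge is 26 mm to the side of the pin and 31 mm above it, 150 mm above the table. 58 mm lie free between the edges of neighbouring tags that lean towards each other.
- tagpost_2: steel bracket, 56 x 32 mm, fixed on the rack's beam over one bay (any of the three; x = -35 mm in the rack), carrying a flip tag. Origin at the centre of its underside, on the beam's top; axes parallel to the rack's. The tag's hinge pin runs along the bracket's x axis, 14 mm above its origin; the bracket's ears and rubber stops are at most 20 mm high.
- tag_2 (a joint): angle of the leaf (30 g) on tagpost_2, rad. 0: upright. Negative: leaning to +y (left), red face (its -y face) turned up; positive: leaning to -y (right), green face (its +y face) turned up. Swings freely between sprung stops at -0.70 and +0.70 (40 degrees from upright). Pushed just past upright it drops by itself onto the other stop; the stops give way a little (0.5 Nm/rad).
- tag_2_edge (a point): middle of the free edge of that leaf, a stiff plastic plate 40 mm wide along the hinge, 4 mm thick, reaching 40 mm out from the pin. On a stop the edge is 26 mm to the side of the pin and 31 mm above it, 150 mm above the table. 58 mm lie free between the edges of neighbouring tags that lean towards each other.
- tagpost_3: steel bracket, 56 x 32 mm, fixed on the rack's beam over one bay (any of the three; x = -35 mm in the rack), carrying a flip tag. Origin at the centre of its underside, on the beam's top; axes parallel to the rack's. The tag's hinge pin runs along the bracket's x axis, 14 mm above its origin; the bracket's ears and rubber stops are at most 20 mm high.
- tag_3 (a joint): angle of the leaf (30 g) on tagpost_3, rad. 0: upright. Negative: leaning to +y (left), red face (its -y face) turned up; positive: leaning to -y (right), green face (its +y face) turned up. Swings freely between sprung stops at -0.70 and +0.70 (40 degrees from upright). Pushed just past upright it drops by itself onto the other stop; the stops give way a little (0.5 Nm/rad).
- tag_3_edge (a point): middle of the free edge of that leaf, a stiff plastic plate 40 mm wide along the hinge, 4 mm thick, reaching 40 mm out from the pin. On a stop the edge is 26 mm to the side of the pin and 31 mm above it, 150 mm above the table. 58 mm lie free between the edges of neighbouring tags that lean towards each other.
- bin_full_a: blue plastic parts bin, 121 (x) x 71 (y) x 51 mm high, low sloping front to the robot, standing loose on the rack's base plate in one of the bays (any); origin at the centre of its underside, z up. Full: heaped with steel bolts to the rim.
- bin_full_b: blue plastic parts bin, 121 (x) x 71 (y) x 51 mm high, low sloping front to the robot, standing loose on the rack's base plate in one of the bays (any); origin at the centre of its underside, z up. Full: heaped with steel bolts to the rim.
- bin_low: blue plastic parts bin, 121 (x) x 71 (y) x 51 mm high, low sloping front to the robot, standing loose on the rack's base plate in one of the bays (any); origin at the centre of its underside, z up. Nearly empty: only a few screws on its floor.
- bearing: loose steel ball bearing lying on the table in front of the rack, diameter 52, 15 mm high; origin at the centre of its underside. A bystander.
- tape_measure: loose yellow tape measure standing on the table in front of the rack, 37 x 77 x 60 mm high; origin at the centre of its underside. A bystander.
- gear: loose grey gear lying on the table to the right of the rack, diameter 60, 21 mm high; origin at the centre of its underside. A bystander.

How it is judged:
At the end, for the whole second after the job is handed in: the tag over each full bin leans right with its green face up (joint above 0.55 rad) and the tag over the nearly empty bin leans left with its red face up (below -0.55 rad), all at rest (under 0.3 rad/s); the bins are upright within 0.15 rad and within 20 mm of where they stood (((horizontal distance between tagpost_1 and bin_low below 0.08 m and value of joint tag_1 below -0.55 rad) or (horizontal distance between tagpost_1 and bin_low above 0.08 m and value of joint tag_1 above 0.55 rad)) and velocity of joint tag_1 between -0.3 and 0.3 rad/s and ((horizontal distance between tagpost_2 and bin_low below 0.08 m and value of joint tag_2 below -0.55 rad) or (horizontal distance between tagpost_2 and bin_low above 0.08 m and value of joint tag_2 above 0.55 rad)) and velocity of joint tag_2 between -0.3 and 0.3 rad/s and ((horizontal distance between tagpost_3 and bin_low below 0.08 m and value of joint tag_3 below -0.55 rad) or (horizontal distance between tagpost_3 and bin_low above 0.08 m and value of joint tag_3 above 0.55 rad)) and velocity of joint tag_3 between -0.3 and 0.3 rad/s and distance of each of bin_full_a, bin_full_b, bin_low from where it was at the start of the episode below 0.02 m and angle between each of bin_full_a, bin_full_b, bin_low's own z axis and vertical below 0.15 rad); the robot touches nothing.
It fails at once if a bin is shifted more than 20 mm or lifted or tipped (distance of any of bin_full_a, bin_full_b, bin_low from where it was at the start of the episode above 0.02 m or angle between any of bin_full_a, bin_full_b, bin_low's own z axis and vertical above 0.25 rad).
It fails at once if a bystander (bearing, tape measure, gear) is moved more than 20 mm (distance of any of bearing, tape_measure, gear from where it was at the start of the episode above 0.02 m).
It fails at once if a tag or its bracket is pinched or pushed hard (over 20 N) (contact force between the fingers and tagpost_1 above 20 N or contact force between the fingers and tagpost_2 above 20 N or contact force between the fingers and tagpost_3 above 20 N).
It also fails if it takes over 51 s, if anything falls off the work surface, if the arm or the gripper's body presses on something with over 40 N, if the wrist force passes 120 N, or if a joint passes its speed limit or range.

## Working session

There is one attempt and no reset: what is moved stays moved. The work goes in short steps, Python scripts to look and compute and a tool call to move; the robot and the scene stay as the last step left them, time stands still between calls to the robot, and variables do not carry over. Pictures are saved under pics/ and viewed, at most 10 in all, crops included, and the job is handed in when it is done.

Besides the shell and the picture viewer there is one more tool, called after "Emit:" in YAML: its name, and indented under it one key for each argument. carry_out: Moves the arm, as the interface text tells. Its arguments: {"type":"object","properties":{"rows":{"type":"array","items":{"type":"array","items":{"type":"array","items":{"type":"number"}}}},"grip":{"type":"number"},"grip_force":{"type":"number"}},"required":["rows"]}

```bash
mkdir -p pics
cat > h.py <<'E'
import numpy as np, cv2
from workcell import bot
def save(p,n): cv2.imwrite('pics/'+n+'.png',p['pixels'][:,:,::-1])
def ray(p,uv,z):
    d=p['pose'][:3,:3]@np.linalg.inv(p['K'])@np.array([uv[0],uv[1],1.]); o=p['pose'][:3,3]
    return (o+d*(z-o[2])/d[2]).round(4)
E
python3 - <<'E'
from h import *
s=bot.observe(); print(s['clock'],s['position'],s['tool_rot'],s['grip_width'])
for n in('scene','top'):
    p=bot.grab_frame(n); save(p,n+'0'); print(n,p['pose'].round(3).tolist())
    for l,z in(('tagpost_1',.105),('tag_1_edge',.150),('bin_low',.006),('bin_full_a',.006),('rack',0),('tape_measure',0),('bearing',0),('gear',0)):
        for r in bot.spot_point(p,l): print(l,np.round(r['position']),round(r['conf'],2),ray(p,r['position'],z))
a=cv2.imread('pics/scene0.png')
E
```

```text
0.0 [0.26770546 0.56437843 0.2307283 ] [-3.14043206e+00  1.24836027e-04  2.69875005e+00] 0.08508673214957505
scene [[0.836, -0.347, 0.426, 0.01], [-0.549, -0.504, 0.667, -0.837], [-0.016, -0.791, -0.612, 0.832], [0.0, 0.0, 0.0, 1.0]]
tagpost_1 [291. 191.] 0.94 [ 0.5682 -0.006   0.105 ]
tagpost_1 [237. 157.] 0.93 [0.5349 0.2071 0.105 ]
tagpost_1 [261. 175.] 0.63 [0.5423 0.0962 0.105 ]
tag_1_edge [286. 174.] 0.6 [0.5613 0.0061 0.15  ]
bin_low [273. 199.] 0.7 [0.5805 0.1039 0.006 ]
bin_full_a [301. 220.] 0.71 [ 0.5932 -0.012   0.006 ]
bin_full_a [251. 185.] 0.59 [0.5657 0.1942 0.006 ]
rack [274. 202.] 0.75 [0.5809 0.0967 0.    ]
rack [188. 205.] 0.44 [0.3795 0.22   0.    ]
tape_measure [222. 239.] 0.75 [ 0.3917  0.0442 -0.    ]
bearing [189. 203.] 0.77 [ 0.3869  0.2263 -0.    ]
bearing [270. 162.] 0.37 [0.6787 0.274  0.    ]
gear [384. 300.] 0.94 [ 0.5882 -0.3322  0.    ]
gear [275. 200.] 0.4 [0.5872 0.105  0.    ]
top [[0.027, -0.984, 0.178, 0.3], [-1.0, -0.026, 0.01, -0.071], [-0.005, -0.178, -0.984, 1.208], [0.0, 0.0, 0.0, 1.0]]
tagpost_1 [252. 186.] 0.91 [ 0.5592 -0.012   0.105 ]
tagpost_1 [160. 193.] 0.57 [0.5358 0.201  0.105 ]
tagpost_1 [204. 183.] 0.55 [0.5618 0.0989 0.105 ]
tagpost_1 [223. 259.] 0.43 [0.3868 0.0484 0.105 ]
tag_1_edge [242. 180.] 0.56 [0.5615 0.0091 0.15  ]
bin_low [212. 186.] 0.64 [0.5782 0.096  0.006 ]
bin_full_a [170. 185.] 0.97 [0.5784 0.1998 0.006 ]
bin_full_a [251. 178.] 0.82 [ 0.6021 -0.0025  0.006 ]
bin_full_a [242. 178.] 0.62 [0.6    0.0208 0.006 ]
rack [211. 180.] 0.85 [0.5958 0.0984 0.    ]
tape_measure [220. 259.] 0.91 [0.3954 0.0667 0.    ]
tape_measure [380. 193.] 0.2 [ 0.574  -0.3287  0.    ]
bearing [154. 257.] 0.79 [0.3969 0.231  0.    ]
bearing [143. 185.] 0.31 [0.5774 0.2712 0.    ]
gear [379. 194.] 0.88 [ 0.5698 -0.3276  0.    ]
gear [216. 184.] 0.56 [0.5854 0.0864 0.    ]
gear [211. 178.] 0.2 [0.6005 0.0986 0.    ]
```

View pics/scene0.png

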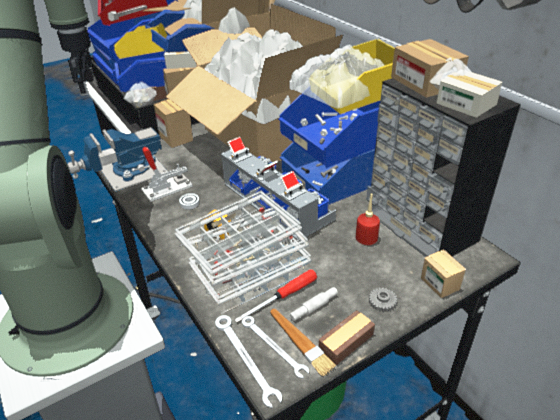

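View pics/top0.png

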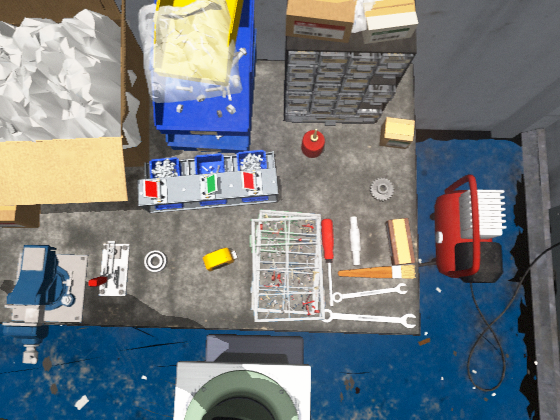

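The scene view shows the rack at about (270,190) with red tags at (237,147) and (291,180). The top view shows left tag red (151,188), middle green (211,184) and right red (249,181). I'll zoom in on the bins.

Run:
```python
from h import *
a=cv2.imread('pics/top0.png')[140:220,120:300]; b=cv2.imread('pics/scene0.png')[120:250,200:350]
a=cv2.resize(a,(790,351),interpolation=cv2.INTER_CUBIC); cv2.imwrite('pics/topz.png',a)
p=bot.grab_frame('top')
# tag faces by colour
h=cv2.cvtColor(p['pixels'],cv2.COLOR_RGB2HSV)
m=((h[...,1]>150)&(h[...,2]>90)&((h[...,0]<8)|(h[...,0]>172)|((h[...,0]>45)&(h[...,0]<85)))).astype('uint8'); m[:140]=0;m[220:]=0;m[:,:125]=0;m[:,290:]=0
n,_,st,c=cv2.connectedComponentsWithStats(m)
for i in range(1,n):
    if st[i,4]>20: print(st[i],c[i],ray(p,c[i],.135))
```

```text
[244 172  10  17 129] [248.05426357 180.14728682] [ 0.5643 -0.0038  0.135 ]
[207 175   8  17  97] [210.67010309 183.49484536] [0.5543 0.0803 0.135 ]
[145 181  12  16 167] [150.78443114 188.61676647] [0.539  0.2147 0.135 ]
```

View pics/topz.png

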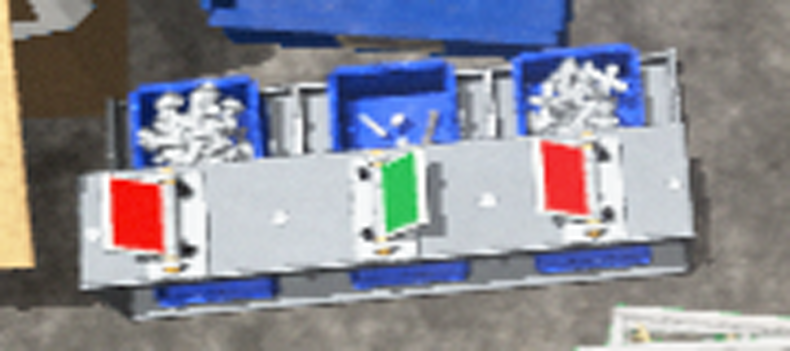

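Run:
```python
from h import *
P=[bot.grab_frame(n) for n in('scene','top')]
M=[p['K']@np.linalg.inv(p['pose'])[:3] for p in P]
for s,t in(((215,134),(127,205)),((255,100),(122,140))):
    X=cv2.triangulatePoints(M[0],M[1],np.float64(s).reshape(2,1),np.float64(t).reshape(2,1)); X=(X[:3]/X[3]).ravel()
    print(X.round(3),[ (M_@np.r_[X,1])[:2]/(M_@np.r_[X,1])[2] for M_ in M])
for k,p in enumerate(P): cv2.imwrite('pics/z%d.png'%k,cv2.resize(cv2.imread('pics/scene0.png')[50:230,120:360],(800,600),interpolation=cv2.INTER_CUBIC))
# projected points: pins & edges
L=np.array([.5403,.2033,.119]);R=np.array([.5656,-.0152,.119])
for X in (L,R,(L+R)/2): print(X,[ ((M_@np.r_[X,1])[:2]/(M_@np.r_[X,1])[2]).round(1) for M_ in M])
```

```text
[0.497 0.255 0.164] [array([214.12702464, 134.15049445]), array([127.47078459, 203.94531055])]
[0.625 0.257 0.226] [array([253.84245271, 100.25782235]), array([122.7207898 , 138.54192806])]
[0.5403 0.2033 0.119 ] [array([239.1, 152.3]), array([157.5, 189.7])]
[ 0.5656 -0.0152  0.119 ] [array([292.6, 188.2]), array([253.4, 181.4])]
[0.55295 0.09405 0.119  ] [array([264.4, 169.3]), array([205.5, 185.6])]
```

View pics/z0.png

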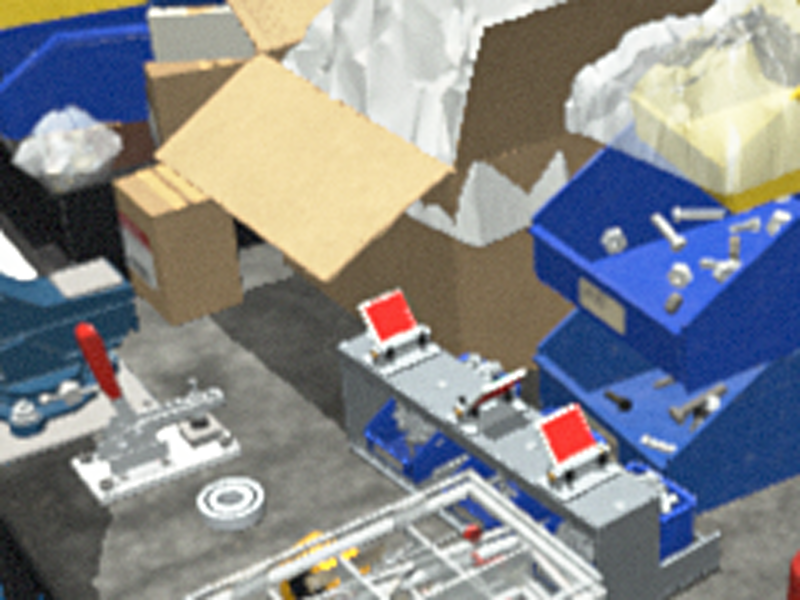

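The left bin is heaped, the middle one is nearly empty and the right one is heaped, so all three tags are wrong. The cardboard flap edge sits about 27 mm beyond the left tag's edge, at z ≈ 0.18. So I'll flip the left tag with one open finger in that gap and do the other two with the fingers closed.

Emit:
carry_out:
  rows:
    - [[0,0,-0.035,0],[0,0,-0.07,-3],[-0.03,-0.027,-0.07,-7],[-0.06,-0.054,-0.07,-11],[-0.09,-0.081,-0.07,-15],[-0.12,-0.108,-0.07,-19],[-0.15,-0.135,-0.07,-23],[-0.18,-0.162,-0.07,-27],[-0.21,-0.189,-0.07,-32],[-0.24,-0.216,-0.07,-32],[-0.27,-0.243,-0.07,-32],[-0.294,-0.265,-0.07,-32]]
  grip: 0.06

```text
clock: 2.05
position: [0.4207, 0.1964, 0.3016]
tool_rot: [-3.142, 0.001, -3.028]
force: [0.9, -0.2, 0.0]
grip_width: 0.0598
finger_force: 0.0
```

```bash
cat >> h.py <<'E'
def delta(T):
    s=bot.observe(); from scipy.spatial.transform import Rotation as Q
    R=Q.from_euler('xyz',s['tool_rot']).as_matrix()
    print('t',s['clock'],'pos',s['position'].round(4),'rot',np.round(s['tool_rot'],3),'w',round(s['grip_width'],4),'F',np.round(s['force'],1))
    for t in T: print('to',t,'tool delta',(R.T@(np.array(t)-s['position'])).round(4))
E
python3 - <<'E'
from h import *
delta([(.532,.2054,.24)])
E
```

```text
t 2.05 pos [0.4207 0.1964 0.3016] rot [-3.142e+00  1.000e-03 -3.028e+00] w 0.0598 F [ 0.9 -0.2  0. ]
to (0.532, 0.2054, 0.24) tool delta [-0.1116 -0.0037  0.0617]
```

Emit:
carry_out:
  rows:
    - [[-0.03,0,0,0],[-0.06,0,0,0],[-0.09,-0.002,0.01,0],[-0.112,-0.004,0.03,0],[-0.112,-0.004,0.03,0],[-0.112,-0.004,0.03,0]]

```text
clock: 2.55
position: [0.5317, 0.2078, 0.2699]
tool_rot: [-3.141, -0.002, -3.027]
force: [-0.6, 1.0, 0.6]
grip_width: 0.0599
finger_force: 0.0
```

Run:
```python
from h import *
delta([(.532,.2054,.24)])
P={n:bot.grab_frame(n) for n in('wrist','top','scene')}
p=P['wrist']; save(p,'w1'); print(p['pose'].round(3).tolist())
for r in bot.spot_point(p,'tag_1_edge'): print(np.round(r['position']),r['conf'],ray(p,r['position'],.15))
h=cv2.cvtColor(p['pixels'],cv2.COLOR_RGB2HSV)
for nm,mm in(('r',(h[...,0]<8)|(h[...,0]>172)),('g',(h[...,0]>45)&(h[...,0]<85))):
    n,_,st,c=cv2.connectedComponentsWithStats((mm&(h[...,1]>150)&(h[...,2]>90)).astype('uint8'))
    for i in range(1,n):
        if st[i,4]>80: print(nm,st[i],c[i].round(),ray(p,c[i],.135))
```

```text
t 2.55 pos [0.5317 0.2078 0.2699] rot [-3.141e+00 -2.000e-03 -3.027e+00] w 0.0599 F [-0.6  1.   0.6]
to (0.532, 0.2054, 0.24) tool delta [-0.0001 -0.0024  0.0299]
[[-0.114, 0.945, 0.307, 0.453], [0.993, 0.109, 0.034, 0.199], [-0.001, 0.309, -0.951, 0.412], [0.0, 0.0, 0.0, 1.0]]
[ 32. 210.] 0.69 [0.5602 0.0096 0.15  ]
r [267 187  24  47 916] [279. 209.] [0.5399 0.216  0.135 ]
r [  0 237  11  33 222] [  4. 251.] [ 0.6097 -0.0323  0.135 ]
g [ 104  187   40   46 1369] [124. 209.] [0.5555 0.0796 0.135 ]
```

View pics/w1.png

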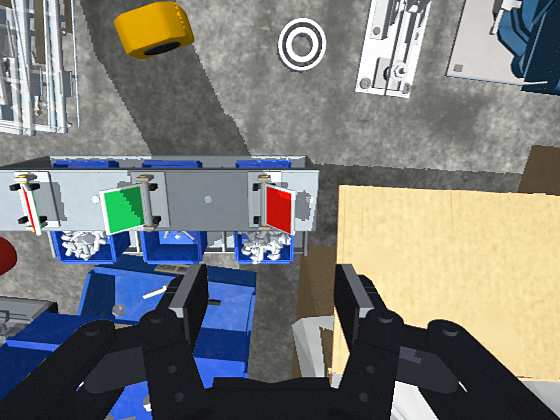

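The wrist view confirms the tags: left red (279,209), middle green (124,209), right red edge-on (28,205). The flap's left edge is near column 340, and the open knuckles flare wide (cols 90 to 470). I'll measure the gap to the flap more accurately.

Run:
```python
from h import *
from scipy.optimize import least_squares
P=[bot.grab_frame(n) for n in('scene','top','wrist')]
M=[p['K']@np.linalg.inv(p['pose'])[:3] for p in P]
def pj(m,X): q=m@np.r_[X,1]; return q[:2]/q[2]
obs=[(215.5,134),(127,205),(339,185)]
f=lambda X:np.r_[[pj(m,X)-o for m,o in zip(M,obs)]].ravel()
r=least_squares(f,[.5,.25,.16]); print(r.x.round(4),r.fun.round(1))
# flap edge in wrist: column of tan/non-tan transition on rows
a=P[2]['pixels'].astype(int); h=cv2.cvtColor(P[2]['pixels'],cv2.COLOR_RGB2HSV)
tan=(h[...,0]>10)&(h[...,0]<28)&(h[...,2]>180)&(h[...,1]>60)
for v in range(180,260,12):
    c=np.where(tan[v,300:420])[0]; print(v,300+c[0] if len(c) else None)
for v in (190,200,210,220,230): # tag white border right edge at row
    print(v,a[v,286:304].mean(1).round().tolist())
rk=lambda X:np.array([(X[0]-.5403)*.993+(X[1]-.2033)*.115,-(X[0]-.5403)*.115+(X[1]-.2033)*.993])*1e3
for uv in ((296.5,188),(298,236),(268,184),(266,229)):
    X=ray(P[2],uv,.15 if uv[0]>290 else .12);print(uv,X,rk(X))
for v,z in((185,.164),(200,.17),(230,.185)):
    X=ray(P[2],(339.5,v),z);print('flap',v,X,rk(X))
big=cv2.resize(P[2]['pixels'][150:290,220:400,::-1],(771,600),interpolation=cv2.INTER_CUBIC); cv2.imwrite('pics/w1z.png',big)
```

```text
[0.5058 0.2606 0.16  ] [ 0.8 -0.2 -1.  -4.7 -0.1 -2. ]
180 None
192 337
204 337
216 337
228 336
240 335
252 335
190 [253.0, 252.0, 251.0, 248.0, 237.0, 233.0, 246.0, 239.0, 220.0, 218.0, 223.0, 229.0, 229.0, 234.0, 155.0, 121.0, 120.0, 114.0]
200 [75.0, 69.0, 69.0, 87.0, 193.0, 233.0, 232.0, 199.0, 123.0, 117.0, 127.0, 129.0, 130.0, 129.0, 133.0, 131.0, 132.0, 133.0]
210 [76.0, 67.0, 64.0, 124.0, 209.0, 236.0, 224.0, 175.0, 132.0, 129.0, 130.0, 131.0, 132.0, 131.0, 131.0, 130.0, 131.0, 130.0]
220 [77.0, 75.0, 64.0, 122.0, 215.0, 231.0, 212.0, 156.0, 204.0, 218.0, 216.0, 216.0, 214.0, 219.0, 219.0, 220.0, 222.0, 217.0]
230 [65.0, 66.0, 63.0, 156.0, 228.0, 223.0, 255.0, 212.0, 119.0, 121.0, 123.0, 123.0, 122.0, 124.0, 124.0, 93.0, 68.0, 64.0]
(296.5, 188) [0.5161 0.2288 0.15  ] [-21.0981  28.1045]
(298, 236) [0.5586 0.2361 0.15  ] [21.9439 30.4659]
(268, 184) [0.5227 0.2055 0.12  ] [-17.2238   4.2086]
(266, 229) [0.567  0.2086 0.12  ] [27.1226  2.1924]
flap 185 [0.5064 0.2604 0.164 ] [-27.0962  60.5988]
flap 200 [0.5169 0.2611 0.17  ] [-16.5892  60.0864]
flap 230 [0.5361 0.2615 0.185 ] [ 2.5224 58.2756]
```

View pics/w1z.png

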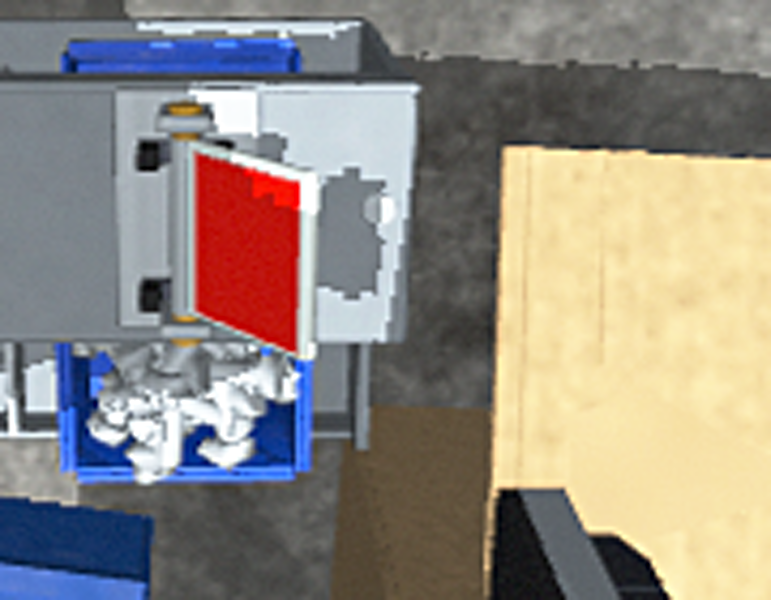

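Run:
```python
from h import *
print(bot.observe()['qpos'].round(3))
```

```text
[-0.513  0.393  0.048  1.702 -0.021  1.046  1.229]
```

Emit:
carry_out:
  rows:
    - [[0,0,0,7],[0,0,0,14],[0,0,0,21],[0,0,0,28],[0,0,0,35],[0,0,0,42],[0,0,0,49],[0,0,0,56],[0,0,0,63],[0,0,0,70],[0,0,0,77],[0,0,0,84]]
  grip: 0

```text
clock: 3.9
position: [0.5314, 0.2084, 0.2718]
tool_rot: [3.141, -0.0, 1.786]
force: [0.3, 1.5, 0.6]
grip_width: -0.0004
finger_force: 0.0
```

Emit:
carry_out:
  rows:
    - [[0,0,0,6],[0,0,0,6],[0,0,0,6]]

```text
clock: 4.15
position: [0.5314, 0.2085, 0.2716]
tool_rot: [3.141, -0.0, 1.69]
force: [0.3, -0.0, 0.3]
grip_width: -0.0
finger_force: 0.0
```

Run:
```python
from h import *
L=np.array([.5403,.2033]); ex=np.array([.993,.115]); ey=np.array([-.115,.993])
delta([(*(L+a*1e-3*ex+b*1e-3*ey).round(4),z) for a,b,z in((-22,43,.20),(-22,43,.142),(-22,2,.142))])
p=bot.grab_frame('wrist'); save(p,'w2')
```

```text
t 4.15 pos [0.5314 0.2085 0.2716] rot [ 3.141 -0.     1.69 ] w -0.0 F [ 0.3 -0.   0.3]
to (np.float64(0.5135), np.float64(0.2435), 0.2) tool delta [ 0.0369 -0.0137  0.0716]
to (np.float64(0.5135), np.float64(0.2435), 0.142) tool delta [ 0.0368 -0.0137  0.1296]
to (np.float64(0.5182), np.float64(0.2028), 0.142) tool delta [-0.0041 -0.0139  0.1296]
```

View pics/w2.png

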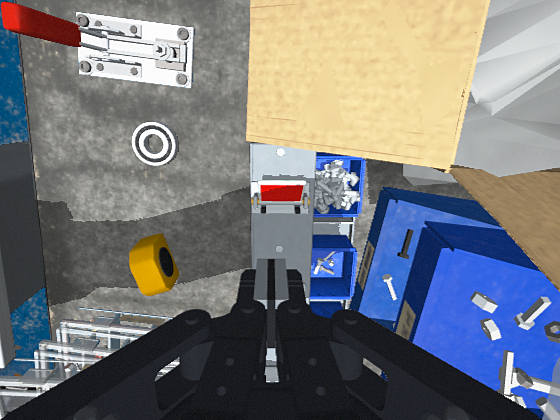

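Closed fingers now run along the rack's x. The flap edge runs from (247,140) to (450,168) and the tag's free edge is near row 180. I'll cross-check the gap from this view.

Run:
```python
from h import *
p=bot.grab_frame('wrist')
L=np.array([.5403,.2033]); ex=np.array([.993,.115]); ey=np.array([-.115,.993])
for uv,z in(((260,180),.15),((303,181),.15),((252,141),.162),((275,144),.172),((300,148),.185)):
    X=ray(p,uv,z); print(uv,X,((X[:2]-L)@ex*1e3).round(1),((X[:2]-L)@ey*1e3).round(1))
print(p['pixels'][165:190,280].tolist())
```

```text
(260, 180) [0.5204 0.2278 0.15  ] -16.9 26.6
(303, 181) [0.5556 0.2312 0.15  ] 18.4 25.9
(252, 141) [0.5112 0.2597 0.162 ] -22.4 59.4
(275, 144) [0.5285 0.2607 0.172 ] -5.1 58.4
(300, 148) [0.5456 0.2616 0.185 ] 12.0 57.3
[[198, 211, 222], [202, 212, 223], [202, 215, 223], [199, 212, 221], [199, 211, 222], [199, 210, 221], [199, 211, 221], [202, 214, 223], [211, 223, 232], [114, 124, 129], [111, 117, 124], [117, 125, 131], [121, 128, 134], [118, 125, 132], [103, 114, 119], [232, 240, 237], [255, 255, 255], [255, 255, 255], [255, 255, 255], [247, 247, 245], [246, 55, 51], [240, 0, 0], [251, 16, 0], [168, 14, 5], [161, 15, 6]]
```

Both views agree: the tag edge is at +26.5 mm and the flap at +58.5 mm, so the 22 mm finger goes in at +43.

Emit:
carry_out:
  rows:
    - [[0.018,-0.007,0.02,0],[0.037,-0.014,0.045,0],[0.037,-0.014,0.065,0],[0.037,-0.014,0.075,0],[0.037,-0.014,0.08,0],[0.037,-0.014,0.08,0]]

```text
clock: 4.75
position: [0.5136, 0.2425, 0.191]
tool_rot: [-3.141, 0.001, 1.686]
force: [0.4, -1.2, 0.6]
grip_width: -0.0
finger_force: 0.0
```

Emit:
carry_out:
  rows:
    - [[0,0,0.01,0],[0,0,0.02,0],[0,0,0.03,0],[0,0,0.04,0],[0,0,0.049,0],[0,0,0.049,0]]

```text
clock: 5.25
position: [0.5126, 0.243, 0.1403]
tool_rot: [-3.139, 0.001, 1.687]
force: [-0.7, -0.3, 0.3]
grip_width: -0.0001
finger_force: 0.0
```

No contact. Now I'll push towards −y (tool −x), slowly.

Emit:
carry_out:
  rows:
    - [[-0.005,0,0,0],[-0.009,0,0,0],[-0.013,0,0,0],[-0.017,0,0,0],[-0.021,0,0,0],[-0.025,0,0,0],[-0.029,0,0,0],[-0.033,0,0,0],[-0.037,0,0,0],[-0.041,0,0,0],[-0.042,0,0,0],[-0.042,0,0,0]]

```text
clock: 6.25
position: [0.5183, 0.2013, 0.1423]
tool_rot: [-3.142, 0.0, 1.686]
force: [0.1, -0.7, 0.1]
grip_width: 0.0002
finger_force: 0.0
```

Emit:
carry_out:
  rows:
    - [[-0.03,0,0,0],[-0.02,0,-0.03,0],[-0.02,0,-0.07,0],[-0.02,0,-0.1,0],[-0.02,0,-0.1,0]]

```text
clock: 6.67
position: [0.5227, 0.1825, 0.2477]
tool_rot: [3.135, -0.003, 1.686]
force: [1.2, 0.4, 0.2]
grip_width: 0.0004
finger_force: 0.0
```

```bash
cat >> h.py <<'E'
def tags():
    for nm in('top','scene'):
        p=bot.grab_frame(nm); h=cv2.cvtColor(p['pixels'],cv2.COLOR_RGB2HSV)
        for k,mm in(('r',(h[...,0]<8)|(h[...,0]>172)),('g',(h[...,0]>45)&(h[...,0]<85))):
            n,_,st,c=cv2.connectedComponentsWithStats((mm&(h[...,1]>150)&(h[...,2]>90)).astype('uint8'))
            for i in range(1,n):
                X=ray(p,c[i],.135)
                if st[i,4]>15 and .5<X[0]<.6 and -.06<X[1]<.26: print(nm,k,st[i,4],c[i].round(),X)
    return p
E
python3 - <<'E'
from h import *
L=np.array([.5403,.2033]); ex=np.array([.993,.115]); ey=np.array([-.115,.993])
tags()
delta([(*(L+a*1e-3*ex+b*1e-3*ey).round(4),z) for a,b,z in((-5,-165,.22),(-5,-165,.142))])
E
```

```text
top r 127 [248. 180.] [ 0.5643 -0.0039  0.135 ]
top g 96 [211. 184.] [0.5542 0.0802 0.135 ]
top g 82 [162. 188.] [0.5422 0.19   0.135 ]
scene r 139 [290. 180.] [ 0.5674 -0.0014  0.135 ]
t 6.7667 pos [0.5209 0.1823 0.2432] rot [ 3.140e+00 -1.000e-03  1.687e+00] w 0.0005 F [ 0.5 -0.4 -0.1]
to (np.float64(0.5543), np.float64(0.0389), 0.22) tool delta [-0.1463  0.0165  0.0231]
to (np.float64(0.5543), np.float64(0.0389), 0.142) tool delta [-0.1464  0.0164  0.1011]
```

The left tag is green. My retract row had the wrong sign, but the finger was lifting and did no harm. Next is the gap between the middle and right tags.

Emit:
carry_out:
  rows:
    - [[-0.035,0.004,0,0],[-0.07,0.008,0,0],[-0.105,0.012,0,0],[-0.14,0.016,0.01,0],[-0.146,0.016,0.03,0],[-0.146,0.016,0.05,0],[-0.146,0.016,0.05,0],[-0.146,0.016,0.05,0]]

```text
clock: 7.43
position: [0.5525, 0.0387, 0.1912]
tool_rot: [-3.139, 0.0, 1.687]
force: [-0.3, -1.0, 0.2]
grip_width: 0.0002
finger_force: 0.0
```

Emit:
carry_out:
  rows:
    - [[0,0,0.01,0],[0,0,0.02,0],[0,0,0.03,0],[0,0,0.04,0],[0,0,0.05,0],[0,0,0.05,0]]

```text
clock: 7.93
position: [0.5524, 0.0387, 0.1402]
tool_rot: [-3.139, 0.0, 1.687]
force: [-1.1, 0.0, -0.5]
grip_width: 0.0001
finger_force: 0.0
```

Emit:
carry_out:
  rows:
    - [[0.008,0,0,0],[0.014,0,0,0],[0.018,0,0,0],[0.022,0,0,0],[0.026,0,0,0],[0.03,0,0,0],[0.034,0,0,0],[0.038,0,0,0],[0.043,0,0,0],[0.048,0,0,0],[0.053,0,0,0],[0.053,0,0,0]]

```text
clock: 8.93
position: [0.5471, 0.0926, 0.1422]
tool_rot: [-3.142, -0.0, 1.688]
force: [0.5, 0.2, 0.1]
grip_width: -0.0002
finger_force: 0.0
```

Emit:
carry_out:
  rows:
    - [[-0.02,0,0,0],[-0.04,0,0,0],[-0.053,0,0,0],[-0.061,0,0,0],[-0.067,0,0,0],[-0.072,0,0,0],[-0.077,0,0,0],[-0.082,0,0,0],[-0.087,0,0,0],[-0.092,0,0,0],[-0.097,0,0,0],[-0.102,0,0,0]]

```text
clock: 9.93
position: [0.559, -0.0104, 0.1423]
tool_rot: [-3.142, -0.0, 1.687]
force: [-0.5, 0.4, -0.9]
grip_width: -0.0
finger_force: 0.0
```

Emit:
carry_out:
  rows:
    - [[-0.004,0,0,0],[-0.004,0,0,0],[0.02,0,0,0],[0.03,0,-0.02,0],[0.03,0,-0.06,0],[0.03,0,-0.1,0],[0.0,0.04,-0.12,0],[0.0,0.08,-0.12,0],[0,0.08,-0.12,0],[0,0.08,-0.12,0]]

```text
clock: 10.77
position: [0.6403, -0.0008, 0.2618]
tool_rot: [3.141, 0.001, 1.687]
force: [0.1, 0.1, -1.5]
grip_width: 0.0002
finger_force: 0.0
```

Run:
```python
from h import *
delta([]); save(tags(),'s2')
p=bot.grab_frame('top'); cv2.imwrite('pics/t2.png',cv2.resize(p['pixels'][100:280,110:350,::-1],(800,600),interpolation=cv2.INTER_CUBIC))
```

```text
t 10.7667 pos [ 0.6403 -0.0008  0.2618] rot [3.141e+00 1.000e-03 1.687e+00] w 0.0002 F [ 0.1  0.1 -1.5]
top g 111 [259. 179.] [ 0.5669 -0.0291  0.135 ]
scene r 128 [262. 161.] [0.5548 0.108  0.135 ]
```

View pics/t2.png

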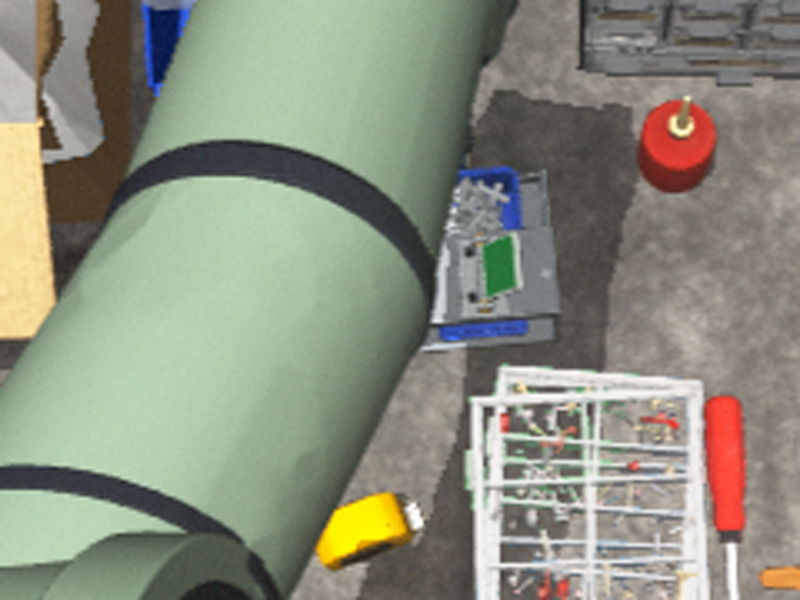

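The right tag is green (500,265), the middle reads red in the scene view, and the arm covers the left one. I'll back the arm off towards the robot and check all three.

Emit:
carry_out:
  rows:
    - [[0,0,-0.03,0],[0,-0.03,-0.04,0],[0,-0.06,-0.04,0],[0,-0.09,-0.04,0],[0,-0.12,-0.04,0],[-0.01,-0.15,-0.04,0],[-0.04,-0.17,-0.04,0],[-0.07,-0.18,-0.04,0],[-0.1,-0.18,-0.04,0],[-0.13,-0.18,-0.04,0],[-0.13,-0.18,-0.04,0],[-0.13,-0.18,-0.04,0]]

```text
clock: 11.92
position: [0.4736, -0.1517, 0.3022]
tool_rot: [-3.141, -0.0, 1.684]
force: [-0.0, 0.2, -0.4]
grip_width: -0.0001
finger_force: 0.0
```

Run:
```python
from h import *
delta([]); tags()
```

```text
t 11.9167 pos [ 0.4736 -0.1517  0.3022] rot [-3.141 -0.     1.684] w -0.0001 F [-0.   0.2 -0.4]
top r 149 [199. 185.] [0.5513 0.1054 0.135 ]
top g 112 [259. 179.] [ 0.5668 -0.0291  0.135 ]
top g 82 [162. 187.] [0.5422 0.1902 0.135 ]
scene r 128 [262. 161.] [0.5548 0.108  0.135 ]
```

```bash
python3 -c "
from workcell import bot
print(bot.job_done())"
```

```text
the job is handed in; nothing more can be done
None
```

I flipped all three tags and handed the job in at about 12 s: the last camera check showed left and right green over the full bins and middle red over the nearly empty one, but no verdict came back.

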